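Hang a readout module on the keyhole stud of a sloping stand

ROBOT

A 6-joint arm with a two-finger parallel gripper is mounted at the origin on a cart in front of the work surface, level with it; the furniture and walls round the work are solid. World frame = base frame: x ahead of the robot, y to its left, z up, the work surface at z = 0. Lengths are in m, angles in rad, forces in N, time in s.
With the tool pointing down it reaches from about 0.35 to 0.85 m from the base axis. Payload 8.1 kg.
Tool frame: the origin (TCP) lies at the very end of the fingers, on their centre line; the grasp point (between the pads) lies 19 mm behind it; z points along the fingers, y is the line along which they close (so a half turn about z gives the same grasp; the last joint's range is limited). The gripper opens to 93 mm and grips with 3 to 60 N. Pads are 15 mm wide; open, the fingers measure 128 mm over their backs; the gripper's body (75 mm by 188 mm) begins 65 mm behind the grasp point.
Start: joints at [1.224, 0.13, 1.488, -0, 1.523, -0.085], TCP at [0.155, 0.58, 0.219] pointing down, gripper open.
Joint ranges: [-2.96, 2.96], [-0.89, 2.26], [0.02, 2.5], [-1.34, 4.48], [0, 2.73], [-2.66, 2.66]. Speed limits (rad/s): [2.39, 2.39, 2.79, 3.14, 3.14, 3.14].

INTERFACE

Orientations are given as a rotation vector (axis times angle).
In Python, from plant import monitor, eyes, ticket gives the robot as it stands.
- The arm moves only by the tool arm_command, never from a script. Its argument "deltas" is a list that holds one entry, the list of rows, each a list of 6 numbers: the shift along the world's x, y, z in cm, then the turn, a rotation vector about the world's x, y, z in degrees. In form: [[[tx, ty, tz, rx, ry, rz], ...]]. A call has 1 to 12 rows; each row shifts and turns the commanded pose from where the row before left it; what a row does not reach is not made up. A row lasts 1/12 s, in which the tool goes at most 41.7 mm and 7.16 degrees, less where a joint would pass 70% of its speed; a pose out of reach is approached as far as the arm can. A call is refused whole if a number of a shift passes 4.17 or a number of a turn 7.16, either way. A call with a gripper value outside its range is refused whole. "gripper" is the opening, from -1 (shut) to 1 (fully open), set as the call begins (left out, the last holds). The fingers move at their own pace and stop on an object; "squeeze" is the grip in N (left out, the last holds). Time passes only in rows, so rows that do not move let the fingers close. It gives the time, the measured TCP pose, the force, the opening and the grip force at its end, in the units of the state.
- monitor.read_state(): the state, without advancing time (a new reading comes with each control period).
- eyes.read_camera(name): name is "scene" or "side" or "wrist"; returns the picture (480x640x3 uint8, blue, green, red); there is no depth.
- eyes.camera_model(name): a dict with "fx", "fy", "cx", "cy" (pixels), "rvec" (rotation vector, rad) and "tvec" (3), from world to camera coordinates, as OpenCV has them. Camera axes: x right, y down, z forward; pixel columns grow to the right and rows downward; lengths in m; the calibration is good to about 2 mm. A picture is of the moment at which its call begins: read the wrist's pose just before it. camera_model takes no time and is no camera call; for the wrist camera it gives the pose at the moment of the call.
- ticket.close_job(): hands the job in; it is judged then, once.
The state is a dict: "t": time; "q": joint angles; "dq": joint speeds; "joint_torque": joint torques, N m; "tool_pos": TCP position; "orientation": TCP orientation; "force": force on the tool from outside, world axes, zero at the start; "wrist_torque": the same for the moment, N m; "opening": finger opening in m; "gripper_force": force on a finger pad.
Only numpy, scipy, OpenCV 4.12 (cv2) and the standard library are available. Lean on these libraries where they do the work, as an engineer would, in place of code of your own. Each camera call takes 0.05 s, during which the arm holds its last target. There are 200 camera calls.

TASK

Mount the small readout module on the sloping instrument stand: slip the round part of the keyhole in its back plate over the headed stud so the plate lies flat on the panel, then slide the module straight down the slope until the stud is fully home at the end of the narrow slot, and let go. The stud's exact place across the panel is not known, so feel for it gently, never forcing the plate on the panel or the stud, and leave the calibration mass and the round tin where they are.

Things in the scene. Friction and masses are not known exactly. Their poses are not given: they have to be found in the camera images.
- module: loose readout module, 0.22-0.37 kg, starts flat on the bench: steel back plate with a dark grey box on it. Origin under the plate on its centre line; x along the plate to its slot end, y across, z out to the box. Plate x -72..60, y -45..45, z 0..5 mm. Mounted, its axes lie along the panel's, slot end up the slope
- module_grip (a point): point in the dark grey box where to grasp it, across y, at module (-29, 0, 30) mm. The box spans module x -60..-12, y -18..18 (36 mm wide), z 5..43 mm; a brass connector sticks out 10 mm at its -x end
- module_hole (a point): centre of the round part of the keyhole (23 mm diameter, right through the plate), on the plate's underside at module x 14, y 0. From it a slot 12 mm wide runs in +x to its end at module x 44; with the 8 mm shank against that end the stud's axis is at module x 40 mm
- panel: flat panel of the fixed stand, tilted 30 degrees to face the robot. Origin on the face at the middle of the dark cross slot; x up the slope, y across to the left, z out of the face. Face x -120..60, y -85..85 mm. Module origin in this frame: x -14 with the hole over the stud, x -40 fully home; z 0 when flat, up to 12 mm or tilted when it rides on the stud's head
- panel_slot (a point): same point as the panel's origin. A steel stud stands out along panel z at x 0, clamped along the cross slot at y between -22 and +22 mm: its y differs each time and is NOT measured. Shank 8 mm diameter; gap between face and head 7 mm; flat round head 18 mm diameter, its top 12 mm above the face. It does not move under gentle touches
- mass_by: bystander: stainless calibration mass with a knob, 28 mm diameter, 40 mm tall, origin under its centre; stays where it is
- tin_by: bystander: round grease tin, 51 mm diameter, 26 mm tall, origin under its centre; stays where it is
Mind the look-alikes: they are no part of the job. Of the things that look like the module, the larger one is meant.

How it is judged:
By the outcome, as a careful person would: the job done as asked, in the order asked, and still so for the second after the job is handed in, with the robot touching nothing.
It also fails if it takes over 72 s, if anything falls off the work surface, if the arm or the gripper's body presses on something with over 40 N, if the wrist force passes 120 N, or if a joint passes its speed limit or range.

## Working session

There is one attempt and no reset: what is moved stays moved. The work goes in short steps, Python scripts to look and compute and a tool call to move; the robot and the scene stay as the last step left them, time stands still between calls to the robot, and variables do not carry over. Pictures are saved under pics/ and viewed, at most 10 in all, crops included, and the job is handed in when it is done.

Besides the shell and the picture viewer there is one more tool, called after "Call:" as a command line: name --argument value ..., lists and objects as JSON in quotes. arm_command: Moves the arm, as the interface text tells. Its arguments: {"type":"object","properties":{"deltas":{"type":"array"},"gripper":{"type":"number"},"squeeze":{"type":"number"}},"required":["deltas"]}

```bash
mkdir -p pics
python3 - <<'E'
from plant import monitor, eyes
import cv2, numpy as np
s=monitor.read_state(); print({k:np.round(v,3).tolist() for k,v in s.items()})
for n in("scene","side"):
    im=eyes.read_camera(n); cv2.imwrite(f"pics/{n}0.png",im); m=eyes.camera_model(n)
    R=cv2.Rodrigues(np.array(m['rvec']))[0]; print(n,m, -R.T@np.array(m['tvec']).ravel())
E
```

```text
{'t': 0.0, 'q': [1.224, 0.131, 1.489, -0.0, 1.523, -0.085], 'dq': [0.001, -0.0, -0.002, -0.0, -0.001, 0.0], 'joint_torque': [-0.003, -55.985, -49.175, 0.077, 0.036, -0.0], 'tool_pos': [0.155, 0.579, 0.218], 'orientation': [-0.41, -3.114, 0.003], 'force': [-0.541, -0.426, -1.103], 'wrist_torque': [-0.036, 0.02, 0.014], 'gripper_force': 0.0, 'opening': 0.093}
scene {'fx': 561.5921353588961, 'fy': 561.5921353588961, 'cx': 313.03598923657137, 'cy': 246.67574878031198, 'rvec': array([ 1.96711062, -0.98624984,  0.52748476]), 'tvec': array([-0.20004472,  0.33243647,  0.90618812])} [-0.33825339 -0.50708905  0.77469616]
side {'fx': 510.1125096756733, 'fy': 510.1125096756733, 'cx': 312.9970176516852, 'cy': 241.14111114535524, 'rvec': array([ 2.19079542, -0.3058231 ,  0.14670816]), 'tvec': array([-0.41882937,  0.22871344,  0.73587276])} [ 0.28283669 -0.5527423   0.6194481 ]
```

View pics/scene0.png

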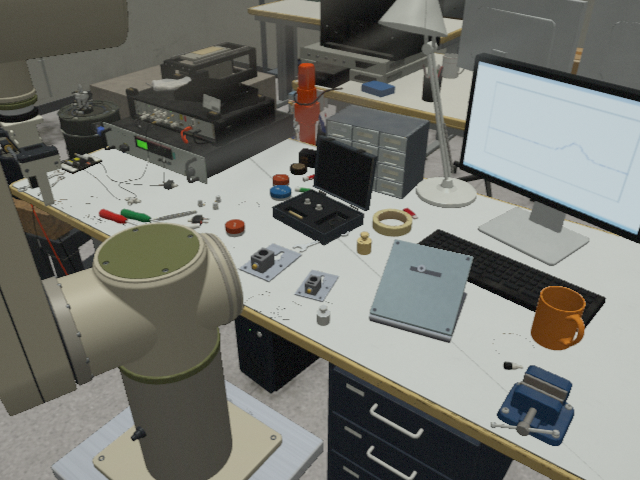

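View pics/side0.png

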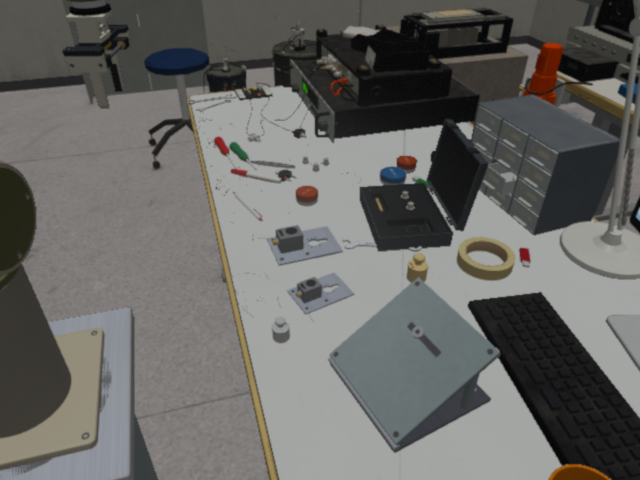

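The scene view shows the larger module at about (270,262), with its box at (262,260), and the small look-alike at (317,285). The silver mass is at (323,315), and the panel is centred near (423,287) with the stud head near (421,268). In the side view the module is at (303,243) and the stud head at (417,331).

Run:
```python
import cv2, numpy as np
a=cv2.imread('pics/scene0.png'); b=cv2.imread('pics/side0.png')
def crop(im,x,y,w,h,s):
    c=cv2.resize(im[y:y+h,x:x+w],None,fx=s,fy=s,interpolation=cv2.INTER_CUBIC)
    for g in range((x+9)//10*10,x+w,10):
        cv2.line(c,((g-x)*s,0),((g-x)*s,4 if g%50 else 12),(0,0,255),1)
    for g in range((y+9)//10*10,y+h,10):
        cv2.line(c,(0,(g-y)*s),(4 if g%50 else 12,(g-y)*s),(0,0,255),1)
    return c
cv2.imwrite('pics/mod.png',np.vstack([crop(a,235,235,80,50,10)[:300*1+200],])) 
m1=crop(a,235,238,80,50,6); m2=crop(b,258,220,100,50,6)
p=lambda c:cv2.copyMakeBorder(c,0,300-c.shape[0],0,max(0,800-c.shape[1]),cv2.BORDER_CONSTANT)
cv2.imwrite('pics/mod.png',np.vstack([p(m1),p(m2)]))
p1=crop(a,365,235,120,110,4); p2=crop(b,325,275,180,170,3)
c=np.zeros((600,800,3),np.uint8); 
p1=crop(a,365,235,115,105,3);p2=crop(b,325,275,150,170,3)
c[:p1.shape[0],:p1.shape[1]]=p1; c[:p2.shape[0],350:350+p2.shape[1]]=p2
cv2.imwrite('pics/pan.png',c)
```

```text
(no output)
```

View pics/mod.png

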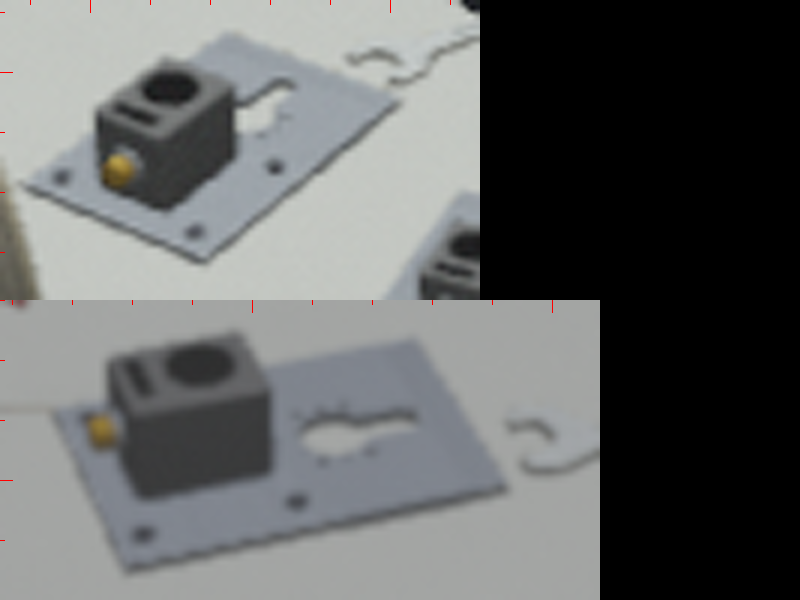

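View pics/pan.png

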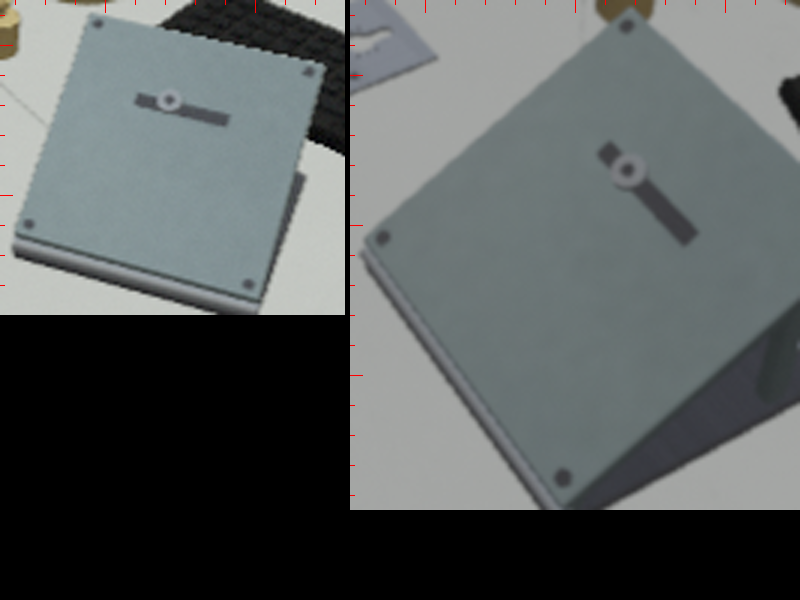

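The module crop shows the plate corners, and the box is at the −x end with the keyhole toward +x. The panel crop shows the face corners, the cross slot, and the stud head left of centre. I'll fit the poses from both views.

```bash
cat > h.py <<'E'
import cv2, numpy as np
from plant import monitor, eyes
from scipy.optimize import least_squares
from scipy.spatial.transform import Rotation as Ro
def proj(n,P):
    m=eyes.camera_model(n); K=np.array([[m['fx'],0,m['cx']],[0,m['fy'],m['cy']],[0,0,1]])
    return cv2.projectPoints(np.array(P,float),np.array(m['rvec']),np.array(m['tvec']),K,None)[0][:,0]
def Rp(yaw,tilt=30): return Ro.from_euler('z',yaw)*Ro.from_euler('y',-tilt,degrees=True)
E
python3 - <<'E'
from h import *
sc=lambda L:np.array([[235+x/6,238+y/6] for x,y in L]); si=lambda L:np.array([[258+x/6,220+(y-300)/6] for x,y in L])
M=np.array([[-72,45,5],[-72,-45,5],[60,-45,5],[60,45,5]])/1e3
a=sc([(22,184),(205,259),(400,100),(228,32)]); b=si([(52,410),(127,567),(508,487),(415,338)])
def f(p,full=False):
    W=Ro.from_euler('z',p[2]).apply(M)+[p[0],p[1],0]
    return np.r_[proj('scene',W)-a,proj('side',W)-b].ravel()
r=least_squares(f,[.45,.1,0.5]); print('module',r.x,np.degrees(r.x[2]),np.round(r.fun,1))
sc=lambda L:np.array([[365+x/3,235+y/3] for x,y in L]); si=lambda L:np.array([[325+(x-350)/3,275+y/3] for x,y in L])
a=sc([(15,233),(88,12),(325,65),(258,300),(182,109.5),(169,100)])
b=si([(362,245),(630,10),(869,231),(563,507),(647.5,194),(628,170)])
def g(p):
    L=np.array([[-120,85,0],[60,85,0],[60,-85,0],[-120,-85,0],[0,0,0],[0,p[4]*1e3,12]])/1e3
    W=Rp(p[3]).apply(L)+p[:3]
    return np.r_[proj('scene',W)-a,proj('side',W)-b].ravel()
r=least_squares(g,[.6,-.1,.1,0,0]); print('panel',r.x,np.degrees(r.x[3]),np.round(r.fun,1))
print('T lower edge z',r.x[2]-.12*.5)
E
```

```text
module [0.49101326 0.24076295 0.05317734] 3.046837315251107 [-0.2  0.2 -0.3  0.4  0.2 -0.2 -0.5  0.1  0.1  0.2 -0.4  0.3  0.6 -0.2
  0.4 -0. ]
panel [ 0.56246833 -0.12143221  0.08427061  0.22765719  0.00828966] 13.043795900577408 [-1.3  0.7 -0.1  0.2 -0.4  0.1  0.1  0.9 -0.6  0.8 -0.4  0.5 -0.5 -1.7
 -0.3 -1.7  3.  -0.  -0.2  1.6 -0.2 -0.3  0.   0.3]
T lower edge z 0.0242706053864388
```

Call:
arm_command --deltas '[[[2.56, -2.83, 0, 0, 0, 1.5], [2.56, -2.83, 0, 0, 0, 1.5], [2.56, -2.83, 0, 0, 0, 1.5], [2.56, -2.83, 0, 0, 0, 1.5], [2.56, -2.83, 0, 0, 0, 1.5], [2.56, -2.83, 0, 0, 0, 1.5], [2.56, -2.83, 0, 0, 0, 1.5], [2.56, -2.83, 0, 0, 0, 1.5], [2.56, -2.83, 0, 0, 0, 1.5], [2.56, -2.83, 0, 0, 0, 1.5], [2.56, -2.83, 0, 0, 0, 1.5], [2.56, -2.83, 0, 0, 0, 1.5]]]'

```text
t: 1.1
tool_pos: [0.4632, 0.2382, 0.2184]
orientation: [0.084, -3.14, 0.0]
force: [0.4, -0.3, 0.8]
opening: 0.0929
gripper_force: 0.0
```

```bash
cat >> h.py <<'E'
def st():
    s=monitor.read_state(); R=Ro.from_rotvec(s['orientation']); return s,np.array(s['tool_pos']),R
E
python3 - <<'E'
from h import *
s,p,R=st(); print(s['t'],p,s['q'],s['force'])
m=eyes.camera_model('wrist'); im=eyes.read_camera('wrist'); 
Rg=Ro.from_euler('z',0.0532)*Ro.from_rotvec([np.pi,0,0]); print('R cols',R.as_matrix().round(3),'turn needed',np.degrees((Rg*R.inv()).as_rotvec()))
M=np.array([[-72,45,5],[-72,-45,5],[60,-45,5],[60,45,5],[-60,18,43],[-60,-18,43],[-12,-18,43],[-12,18,43]])/1e3
W=Ro.from_euler('z',.0532).apply(M)+[.491,.2408,0]
P=proj('wrist',W)
for u,v in P: cv2.circle(im,(int(round(u)),int(round(v))),3,(0,0,255),1)
print(P.round(1).tolist()); cv2.imwrite('pics/w1.png',im)
E
```

```text
1.1 [0.46318603 0.23823979 0.21835196] [ 3.76565860e-01 -8.40732885e-02  1.70651802e+00  5.31647580e-05
  1.51953832e+00 -1.24789989e+00] [ 0.43684856 -0.26884411  0.78036257]
R cols [[-0.999 -0.054 -0.   ]
 [-0.054  0.999 -0.   ]
 [ 0.    -0.    -1.   ]] turn needed [3.44280955e-02 8.46747257e-03 1.79973257e+02]
[[367.6, 163.5], [286.7, 163.5], [289.8, 273.3], [363.4, 273.4], [345.3, 178.6], [309.8, 178.6], [310.2, 224.4], [344.4, 224.4]]
```

View pics/w1.png

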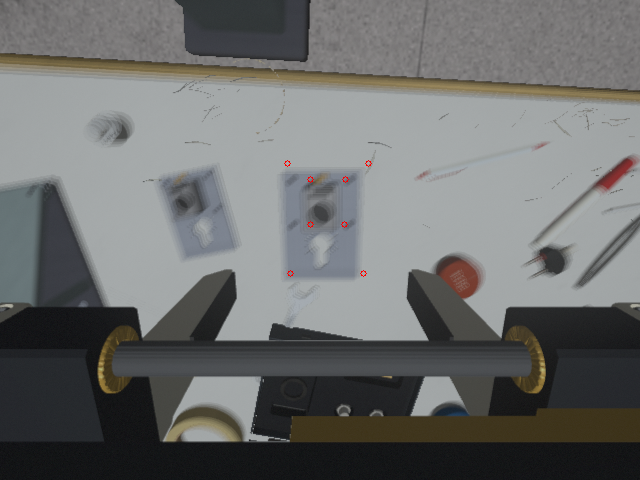

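The wrist view shows the module centred near (320,222), blurred because the arm was still settling. The fingers have clear space on both sides. I'll go lower, settle and look again.

Call:
arm_command --deltas '[[[-0.02, 0.02, -3, 0, 0, 0], [-0.02, 0.02, -3, 0, 0, 0], [-0.02, 0.02, -3, 0, 0, 0], [0, 0, 0, 0, 0, 0], [0, 0, 0, 0, 0, 0], [0, 0, 0, 0, 0, 0], [0, 0, 0, 0, 0, 0]]]'

```text
t: 1.73
tool_pos: [0.4632, 0.2414, 0.1312]
orientation: [-0.083, 3.137, 0.002]
force: [0.3, -0.3, 0.4]
opening: 0.0931
gripper_force: 0.0
```

Run:
```python
from h import *
s,p,R=st(); print(s['t'],p,s['force'],s['dq'])
im=eyes.read_camera('wrist')
M=np.array([[-72,45,5],[-72,-45,5],[60,-45,5],[60,45,5],[-60,18,43],[-60,-18,43],[-12,-18,43],[-12,18,43]])/1e3
W=Ro.from_euler('z',.0532).apply(M)+[.491,.2408,0]
P=proj('wrist',W)
for u,v in P: cv2.circle(im,(int(round(u)),int(round(v))),3,(0,0,255),1)
print(P.round(1).tolist()); cv2.imwrite('pics/w2.png',im[60:380,160:480].repeat(2,0).repeat(2,1)[:600])
```

```text
1.7333 [0.46322788 0.24136055 0.1312121 ] [ 0.32315693 -0.2632752   0.40566601] [-1.49044022e-03 -7.14700163e-03 -3.54985206e-03  7.97520840e-05
 -6.56076755e-03 -1.10836583e-03]
[[370.2, 175.5], [266.1, 175.5], [272.4, 311.7], [364.5, 311.7], [341.3, 197.2], [294.3, 197.2], [295.6, 256.1], [340.3, 256.0]]
```

View pics/w2.png

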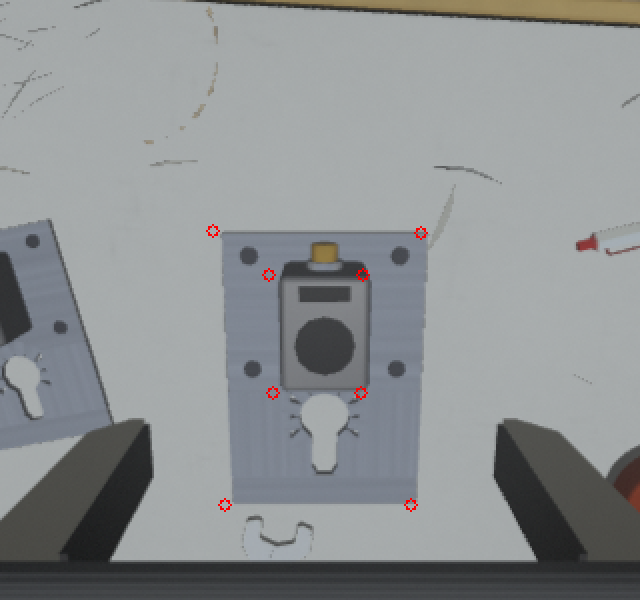

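The wrist image shows the module upright in frame, with the box centre at crop (324,345). That is midway between the fingers and aligned, so I can descend.

Call:
arm_command --deltas '[[[-0.02, 0, -2.0, 0, 0, 0], [-0.02, 0, -2.0, 0, 0, 0], [-0.02, 0, -2.0, 0, 0, 0], [-0.02, 0, -2.0, 0, 0, 0], [-0.02, 0, -2.0, 0, 0, 0], [0, 0, -1.0, 0, 0, 0], [0, 0, 0, 0, 0, 0], [0, 0, 0, 0, 0, 0], [0, 0, 0, 0, 0, 0]]]'

```text
t: 2.53
tool_pos: [0.4622, 0.2412, 0.0205]
orientation: [-0.082, 3.138, 0.001]
force: [-0.1, -0.1, 0.4]
opening: 0.0928
gripper_force: 0.0
```

Call:
arm_command --deltas '[[[0, 0, -0.5, 0, 0, 0], [0, 0, -0.35, 0, 0, 0], [0, 0, 0, 0, 0, 0], [0, 0, 0, 0, 0, 0]]]'

```text
t: 2.87
tool_pos: [0.4608, 0.2405, 0.0101]
orientation: [0.082, -3.14, 0.0]
force: [0.5, -0.5, 0.3]
opening: 0.093
gripper_force: 0.0
```

Call:
arm_command --deltas '[[[0, 0, 0, 0, 0, 0], [0, 0, 0, 0, 0, 0], [0, 0, 0, 0, 0, 0], [0, 0, 0, 0, 0, 0], [0, 0, 0, 0, 0, 0], [0, 0, 0, 0, 0, 0], [0, 0, 0, 0, 0, 0], [0, 0, 0, 0, 0, 0], [0, 0, 0, 0, 0, 0]]]' --gripper -1 --squeeze 35

```text
t: 3.62
tool_pos: [0.4609, 0.2406, 0.0101]
orientation: [-0.082, 3.14, 0.0]
force: [-0.8, 1.0, -0.4]
opening: 0.0377
gripper_force: 0.5
```

Call:
arm_command --deltas '[[[0, 0, 0, 0, 0, 0], [0, 0, 0, 0, 0, 0], [0, 0, 0, 0, 0, 0], [0, 0, 0, 0, 0, 0]]]'

```text
t: 3.95
tool_pos: [0.4608, 0.2407, 0.0101]
orientation: [0.082, -3.14, -0.0]
force: [-0.4, 0.8, 0.4]
opening: 0.0361
gripper_force: 35.0
```

Run:
```python
from h import *
s,p,R=st(); print(s['t'],p,s['opening'],s['gripper_force'],s['force'],s['wrist_torque'])
# hole centre seen from wrist camera while flat (plate top z=5): tool->camera model saved
m=eyes.camera_model('wrist'); im=eyes.read_camera('wrist'); cv2.imwrite('pics/w3.png',im)
Rc=cv2.Rodrigues(np.array(m['rvec']))[0]; C=-Rc.T@np.array(m['tvec']).ravel(); print('cam in tool',R.inv().apply(C-p), 'cam z axis in tool',R.inv().apply(Rc[2]))
```

```text
3.95 [0.46084167 0.24065584 0.01012216] 0.03609853741068715 34.988651275634766 [-0.35334342  0.83401021  0.38906851] [0.15762821 0.00516498 0.01163622]
cam in tool [ 0.07815807  0.00040119 -0.16546278] cam z axis in tool [-2.79392749e-01  4.70861782e-04  9.60176791e-01]
```

Call:
arm_command --deltas '[[[0, 0, 0.5, 0, 0, 0], [0, 0, 1, 0, 0, 0], [0, 0, 2, 0, 0, 0], [0, 0, 3, 0, 0, 0], [0, 0, 3, 0, 0, 0], [0, 0, 3, 0, 0, 0], [0, 0, 3, 0, 0, 0], [0, 0, 0, 0, 0, 0], [0, 0, 0, 0, 0, 0], [0, 0, 0, 0, 0, 0]]]'

```text
t: 4.83
tool_pos: [0.4603, 0.2403, 0.1643]
orientation: [0.082, -3.14, 0.001]
force: [-1.1, -0.6, -4.5]
opening: 0.0357
gripper_force: 35.0
```

```bash
cat >> h.py <<'E'
def plan(pan,target,Rtool_in_mod=Ro.from_matrix([[-1,0,0],[0,1,0],[0,0,-1]])):
    """target: TCP point in panel frame (m); prints shift cm and turn deg needed"""
    s,p,R=st(); W=Rp(pan[3]).apply(target)+pan[:3]; Rt=Rp(pan[3])*Rtool_in_mod
    print('t',round(s['t'],2),'shift cm',((W-p)*100).round(2),'turn',np.degrees((Rt*R.inv()).as_rotvec()).round(2),'tcp in panel mm',(Rp(pan[3]).inv().apply(p-pan[:3])*1e3).round(1),'F panel',Rp(pan[3]).inv().apply(s['force']).round(1),'q',np.round(s['q'],2))
E
python3 - <<'E'
from h import *
sc=lambda L:np.array([[365+x/3,235+y/3] for x,y in L]); si=lambda L:np.array([[325+(x-350)/3,275+y/3] for x,y in L])
a=sc([(15,233),(88,12),(325,65),(258,300),(135,98),(229,121),(169,100)])
b=si([(362,245),(630,10),(869,231),(563,507),(604,149),(691,239),(628,170)])
def g(p):
    L=np.array([[-120,85,0],[60,85,0],[60,-85,0],[-120,-85,0],[0,p[5]*1e3,0],[0,-p[5]*1e3,0],[0,p[4]*1e3,12]])/1e3
    W=Rp(p[3]).apply(L)+p[:3]
    return np.r_[proj('scene',W)-a,proj('side',W)-b].ravel()
r=least_squares(g,[.6,-.1,.1,0,0,.03],loss='soft_l1',f_scale=.5); print('panel',r.x,np.degrees(r.x[3]),np.round(g(r.x),1)); np.save('pan.npy',r.x)
plan(r.x,[-.044,r.x[4],.055])
E
```

```text
panel [ 0.56236348 -0.12184544  0.08527458  0.22632446  0.00828315  0.03233903] 12.96743621810054 [-1.2  0.4  0.1 -0.1 -0.1 -0.2  0.3  0.7  0.2  0.7 -0.8  0.3 -0.2  0.2
 -0.5 -2.  -0.1 -2.   3.3 -0.2 -0.3  1.4  0.2 -0.2  0.7  0.2  0.2 -0. ]
t 4.83 shift cm [  3.63 -36.87  -5.34] turn [  4.2  -29.8    9.75] tcp in panel mm [ 23.8 375.8  77.5] F panel [-3.3 -0.3 -3.3] q [ 0.38 -0.06  1.78 -0.    1.42 -1.24]
```

Call:
arm_command --deltas '[[[0.3, -3.07, 0, 0.35, -2.48, 0.81], [0.3, -3.07, 0, 0.35, -2.48, 0.81], [0.3, -3.07, 0, 0.35, -2.48, 0.81], [0.3, -3.07, 0, 0.35, -2.48, 0.81], [0.3, -3.07, 0, 0.35, -2.48, 0.81], [0.3, -3.07, 0, 0.35, -2.48, 0.81], [0.3, -3.07, 0, 0.35, -2.48, 0.81], [0.3, -3.07, 0, 0.35, -2.48, 0.81], [0.3, -3.07, 0, 0.35, -2.48, 0.81], [0.3, -3.07, 0, 0.35, -2.48, 0.81], [0.3, -3.07, -1, 0.35, -2.48, 0.81], [0.3, -3.07, -1, 0.35, -2.48, 0.81]]]'

```text
t: 5.83
tool_pos: [0.4958, -0.1291, 0.1433]
orientation: [-0.295, 2.602, 0.08]
force: [1.1, 1.4, -4.0]
opening: 0.036
gripper_force: 35.0
```

Call:
arm_command --deltas '[[[0, 0, -1, 0, 0, 0], [0, 0, -1, 0, 0, 0], [0, 0, 0, 0, 0, 0], [0, 0, 0, 0, 0, 0], [0, 0, 0, 0, 0, 0], [0, 0, 0, 0, 0, 0]]]'

```text
t: 6.33
tool_pos: [0.4976, -0.1265, 0.1259]
orientation: [-0.299, 2.602, 0.08]
force: [-0.3, 0.4, -3.0]
opening: 0.0358
gripper_force: 35.0
```

Run:
```python
from h import *
pan=np.load('pan.npy'); plan(pan,[-.044,pan[4],.055])
a=eyes.read_camera('scene'); b=eyes.read_camera('side'); cv2.imwrite('pics/sc4.png',a); cv2.imwrite('pics/si4.png',b)
def crop(im,x,y,w,h,s):
    c=cv2.resize(im[y:y+h,x:x+w],None,fx=s,fy=s,interpolation=cv2.INTER_CUBIC)
    for g in range((x+9)//10*10,x+w,10): cv2.line(c,((g-x)*s,0),((g-x)*s,4 if g%50 else 12),(0,0,255),1)
    for g in range((y+9)//10*10,y+h,10): cv2.line(c,(0,(g-y)*s),(4 if g%50 else 12,(g-y)*s),(0,0,255),1)
    return c
c=np.zeros((600,800,3),np.uint8)
p=crop(a,365,205,130,145,3); c[:p.shape[0],:p.shape[1]]=p
p=crop(b,320,250,133,200,3); c[:p.shape[0],400:400+p.shape[1]]=p
cv2.imwrite('pics/hov.png',c)
```

```text
t 6.33 shift cm [-0.1 -0.2 -1.5] turn [-0.    0.05 -0.15] tcp in panel mm [-35.3  10.   67.3] F panel [-1.7  0.5 -2.5] q [-0.64 -0.48  2.29  0.46  1.02 -2.62]
```

View pics/hov.png

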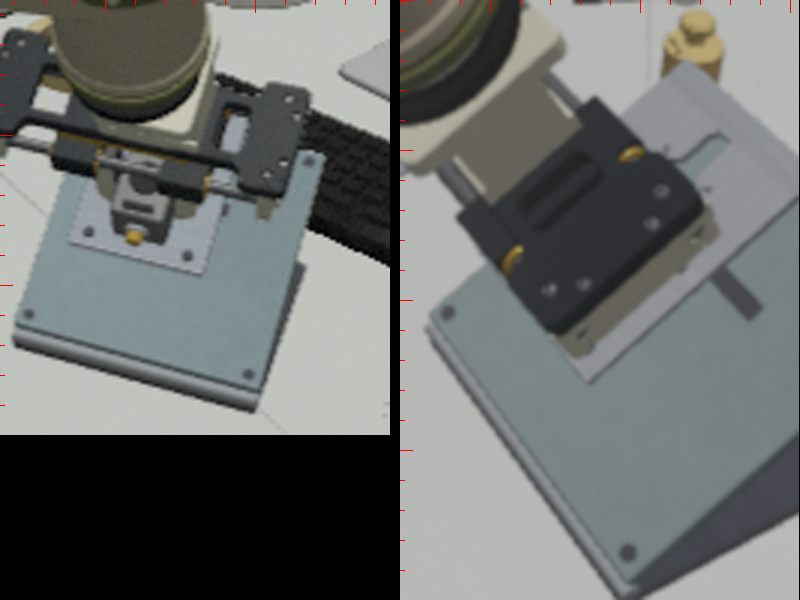

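The scene view shows the plate parallel to the panel, with its lower corners at crop (70,243) and (205,273). In the side view the lower right corner is at crop (588,382), and the slot end below it is free.

Joint 6 is at −2.62, almost at its limit. I'll put the module back on the bench and regrasp with the tool half-turned. First I'll check the camera-to-robot bias from this view.

Run:
```python
from h import *
s,p,R=st(); RM=R*Ro.from_matrix([[-1,0,0],[0,1,0],[0,0,-1]])
M=np.array([[-72,45,5],[-72,-45,5],[60,-45,5]])/1e3
a=np.array([[388.3,286],[433.3,296]]); b=np.array([[382.7,377.3],[453.3,315]])
def f(d):
    W=RM.apply(M-np.array([-.030,0,.0101]))+p+d
    return np.r_[(proj('scene',W[:2])-a).ravel(),(proj('side',W[1:])-b).ravel()]
print(f(np.zeros(3)).round(1)); r=least_squares(f,np.zeros(3)); print('offset world mm',r.x*1e3,'panel',Rp(np.load('pan.npy')[3]).inv().apply(r.x)*1e3,r.fun.round(1))
Rg=Ro.from_euler('z',0.0532)*Ro.from_matrix([[-1,0,0],[0,1,0],[0,0,-1]])
print('back: turn',np.degrees((Rg*R.inv()).as_rotvec()),'shift',(np.array([.4608,.2407,.14])-p)*100)
```

```text
[-1.9 -0.1 -1.9  1.3 -1.1  0.3  6.8 -6.7]
offset world mm [-4.26196032 -3.6242025   0.96699581] panel [-3.81764482 -2.57540508  3.32070884] [-1.4  1.3 -1.2  2.7 -3.1  2.8  5.3 -4.7]
back: turn [-4.19357412 29.81239409 -9.81160088] shift [-3.68053845 36.7640052   1.39114439]
```

Call:
arm_command --deltas '[[[-0.1, 1, 2, -0.35, 2.48, -0.82], [-0.3, 3.2, 0.5, -0.35, 2.48, -0.82], [-0.33, 3.25, 0, -0.35, 2.48, -0.82], [-0.33, 3.25, 0, -0.35, 2.48, -0.82], [-0.33, 3.25, 0, -0.35, 2.48, -0.82], [-0.33, 3.25, 0, -0.35, 2.48, -0.82], [-0.33, 3.25, 0, -0.35, 2.48, -0.82], [-0.33, 3.25, 0, -0.35, 2.48, -0.82], [-0.33, 3.25, 0, -0.35, 2.48, -0.82], [-0.33, 3.25, 0, -0.35, 2.48, -0.82], [-0.33, 3.25, 0, -0.35, 2.48, -0.82], [-0.33, 3.25, 0, -0.35, 2.48, -0.82]]]'

```text
t: 7.43
tool_pos: [0.4597, 0.2421, 0.1511]
orientation: [0.08, -3.141, 0.0]
force: [0.7, -0.6, -3.5]
opening: 0.036
gripper_force: 35.0
```

Call:
arm_command --deltas '[[[0, 0, -3, 0, 0, 0], [0, 0, -3, 0, 0, 0], [0, 0, -3, 0, 0, 0], [0, 0, 0, 0, 0, 0], [0, 0, 0, 0, 0, 0], [0, 0, 0, 0, 0, 0], [0, 0, 0, 0, 0, 0]]]'

```text
t: 8.02
tool_pos: [0.4619, 0.2401, 0.0631]
orientation: [-0.079, 3.136, 0.002]
force: [0.2, 0.2, -4.4]
opening: 0.0355
gripper_force: 35.0
```

Call:
arm_command --deltas '[[[0, 0, -2, 0, 0, 0], [0, 0, -1.5, 0, 0, 0], [0, 0, -1, 0, 0, 0], [0, 0, -0.4, 0, 0, 0], [0, 0, -0.2, 0, 0, 0], [0, 0, 0, 0, 0, 0], [0, 0, 0, 0, 0, 0], [0, 0, 0, 0, 0, 0]]]'

```text
t: 8.68
tool_pos: [0.4608, 0.2395, 0.0102]
orientation: [-0.079, 3.139, 0.0]
force: [1.5, -0.4, -0.1]
opening: 0.0359
gripper_force: 35.0
```

Call:
arm_command --deltas '[[[0, 0, 0, 0, 0, 0], [0, 0, 0, 0, 0, 0], [0, 0, 0, 0, 0, 0], [0, 0, 0, 0, 0, 0], [0, 0, 0, 0, 0, 0], [0, 0, 0.5, 0, 0, 0], [0, 0, 1, 0, 0, 0], [0, 0, 2, 0, 0, 0], [0, 0, 2, 0, 0, 0], [0, 0, 1, 0, 0, -5], [0, 0, 0.5, 0, 0, -7.1], [0, 0, 0, 0, 0, -7.1]]]' --gripper 1

```text
t: 9.68
tool_pos: [0.4615, 0.2398, 0.0823]
orientation: [0.454, 3.105, 0.003]
force: [-0.7, -0.1, -0.4]
opening: 0.0929
gripper_force: 0.0
```

Call:
arm_command --deltas '[[[0, 0, 0, 0, 0, -7], [0, 0, 0, 0, 0, -7], [0, 0, 0, 0, 0, -7], [0, 0, 0, 0, 0, -7], [0, 0, 0, 0, 0, -7], [0, 0, 0, 0, 0, -7], [0, 0, 0, 0, 0, -7], [0, 0, 0, 0, 0, -7], [0, 0, 0, 0, 0, -7], [0, 0, 0, 0, 0, -7], [0, 0, 0, 0, 0, -7], [0, 0, 0, 0, 0, -7]]]'

```text
t: 10.68
tool_pos: [0.4602, 0.2393, 0.0803]
orientation: [-2.418, -2.005, -0.001]
force: [0.0, -0.5, -0.6]
opening: 0.0932
gripper_force: 0.0
```

Call:
arm_command --deltas '[[[0, 0, 0, 0, 0, -7], [0, 0, 0, 0, 0, -7], [0, 0, 0, 0, 0, -7], [0, 0, 0, 0, 0, -7], [0, 0, 0, 0, 0, -7], [0, 0, 0, 0, 0, -7], [0, 0, 0, 0, 0, -7], [0, 0, 0, 0, 0, -7], [0, 0, 0, 0, 0, -7], [0, 0, 0, 0, 0, -7], [0, 0, 0, 0, 0, -6.8], [0, 0, 0, 0, 0, 0]]]'

```text
t: 11.68
tool_pos: [0.4602, 0.2393, 0.0802]
orientation: [-3.14, -0.07, -0.001]
force: [-0.6, 0.5, 0.4]
opening: 0.0928
gripper_force: 0.0
```

```bash
cat >> h.py <<'E'
RG=Ro.from_euler('z',0.0532)*Ro.from_matrix([[1,0,0],[0,-1,0],[0,0,-1]])  # half-turned grasp
E
python3 - <<'E'
from h import *
s,p,R=st(); print(s['t'],p,s['q'],s['opening'],np.degrees((RG*R.inv()).as_rotvec()),R.as_matrix().round(3))
E
```

```text
11.6833 [0.46020696 0.23927645 0.08018826] [3.80236867e-01 2.26712654e-02 1.86201842e+00 5.15876521e-04
 1.25575020e+00 1.90630806e+00] 0.09282608360832871 [-0.05082926  0.05068458  0.4947167 ] [[ 0.999  0.045  0.001]
 [ 0.045 -0.999  0.001]
 [ 0.001 -0.001 -1.   ]]
```

Call:
arm_command --deltas '[[[0.02, 0, -2, 0, 0, 0.3], [0, 0, -2, 0, 0, 0], [0, 0, -1.5, 0, 0, 0], [0, 0, -1, 0, 0, 0], [0, 0, -0.4, 0, 0, 0], [0, 0, 0, 0, 0, 0], [0, 0, 0, 0, 0, 0]]]'

```text
t: 12.27
tool_pos: [0.4606, 0.2394, 0.0109]
orientation: [-3.14, -0.089, -0.001]
force: [-0.4, -0.4, 0.2]
opening: 0.0928
gripper_force: 0.0
```

Call:
arm_command --deltas '[[[0, 0, 0, 0, 0, 0], [0, 0, 0, 0, 0, 0], [0, 0, 0, 0, 0, 0], [0, 0, 0, 0, 0, 0], [0, 0, 0, 0, 0, 0], [0, 0, 0, 0, 0, 0], [0, 0, 0, 0, 0, 0], [0, 0, 0, 0, 0, 0], [0, 0, 0, 0, 0, 0], [0, 0, 0, 0, 0, 0], [0, 0, 0, 0, 0, 0], [0, 0, 0, 0, 0, 0]]]' --gripper -1 --squeeze 35

```text
t: 13.27
tool_pos: [0.46, 0.2392, 0.0101]
orientation: [-3.14, -0.087, 0.0]
force: [-0.6, 0.2, -0.8]
opening: 0.0358
gripper_force: 35.0
```

Call:
arm_command --deltas '[[[0, 0, 0.5, 0, 0, 0], [0, 0, 1.5, 0, 0, 0], [0, 0, 3, 0, 0, 0], [0, 0, 3, 0, 0, 0], [0, 0, 3, 0, 0, 0], [0, 0, 3, 0, 0, 0], [0, 0, 1.5, 0, 0, 0], [0, 0, 0, 0, 0, 0], [0, 0, 0, 0, 0, 0]]]'

```text
t: 14.02
tool_pos: [0.4604, 0.2393, 0.1655]
orientation: [-3.139, -0.087, -0.002]
force: [-0.1, 0.4, -4.8]
opening: 0.036
gripper_force: 35.0
```

```bash
cat >> h.py <<'E'
TM=Ro.from_matrix([[1,0,0],[0,-1,0],[0,0,-1]])
E
python3 - <<'E'
from h import *
pan=np.load('pan.npy'); plan(pan,[-.044,pan[4],.055],TM); s,p,R=st(); print(p,s['opening'],s['gripper_force'])
E
```

```text
t 14.02 shift cm [  3.62 -36.78  -5.46] turn [  4.15 -29.67   9.54] tcp in panel mm [ 24.3 374.8  78.7] F panel [-2.4  0.4 -4.1] q [ 0.38 -0.06  1.78  0.    1.42  1.9 ]
[0.46040449 0.23928373 0.16552128] 0.03598139866048273 34.999186992645264
```

Call:
arm_command --deltas '[[[0.3, -3.07, 0, 0.35, -2.47, 0.8], [0.3, -3.07, 0, 0.35, -2.47, 0.8], [0.3, -3.07, 0, 0.35, -2.47, 0.8], [0.3, -3.07, 0, 0.35, -2.47, 0.8], [0.3, -3.07, 0, 0.35, -2.47, 0.8], [0.3, -3.07, 0, 0.35, -2.47, 0.8], [0.3, -3.07, 0, 0.35, -2.47, 0.8], [0.3, -3.07, 0, 0.35, -2.47, 0.8], [0.3, -3.07, 0, 0.35, -2.47, 0.8], [0.3, -3.07, 0, 0.35, -2.47, 0.8], [0.3, -3.07, -1, 0.35, -2.47, 0.8], [0.3, -3.07, -1, 0.35, -2.47, 0.8]]]'

```text
t: 15.02
tool_pos: [0.495, -0.1305, 0.1431]
orientation: [-2.96, -0.337, -0.792]
force: [1.2, 0.3, -3.7]
opening: 0.0358
gripper_force: 35.0
```

Call:
arm_command --deltas '[[[0, 0, -1.5, 0, 0, 0], [0, 0, -1.5, 0, 0, 0], [0, 0, 0, 0, 0, 0], [0, 0, 0, 0, 0, 0], [0, 0, 0, 0, 0, 0], [0, 0, 0, 0, 0, 0]]]'

```text
t: 15.52
tool_pos: [0.4965, -0.1288, 0.1158]
orientation: [-2.96, -0.34, -0.791]
force: [0.3, -0.6, -3.0]
opening: 0.0357
gripper_force: 35.0
```

Run:
```python
from h import *
pan=np.load('pan.npy'); plan(pan,[-.045,pan[4],.04],TM); s,p,R=st(); 
im=eyes.read_camera('wrist'); cv2.imwrite('pics/w5.png',im)
for n in('scene','side'): cv2.imwrite(f'pics/{n}5.png',eyes.read_camera(n))
RM=R*TM
Hm=np.array([[14,0,5],[14,0,0],[44,0,5],[60,45,5],[60,-45,5]])/1e3-[-.031,0,.0101]
print('mod pred',proj('wrist',RM.apply(Hm)+p).round(1).tolist())
print('stud pred',proj('wrist',Rp(pan[3]).apply([[0,pan[4],.012],[0,.032,0],[0,-.032,0]])+pan[:3]).round(1).tolist())
```

```text
t 15.52 shift cm [ 0.65  0.18 -1.84] turn [ 0.04 -0.07 -0.12] tcp in panel mm [-41.7   8.   59.3] F panel [-1.3 -0.7 -2.7] q [-0.64 -0.46  2.3   0.47  1.    0.5 ]
mod pred [[321.9, 200.7], [321.9, 198.9], [322.0, 140.7], [228.3, 106.0], [415.8, 106.2]]
stud pred [[321.5, 193.4], [286.5, 190.3], [381.1, 190.6]]
```

View pics/w5.png

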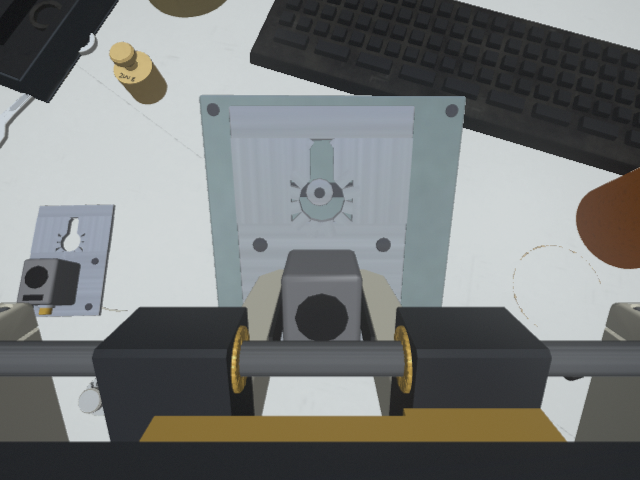

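The wrist view now looks over the slot end. The stud head at (319.5,192) shows through the keyhole, whose centre is about (321.5,199). I'll descend to a lower hover and recheck the alignment.

Call:
arm_command --deltas '[[[0.28, 0.1, -0.68, 0, 0, 0], [0.28, 0.1, -0.68, 0, 0, 0], [0.28, 0.1, -0.68, 0, 0, 0], [0.28, 0.1, -0.68, 0, 0, 0], [0, 0, 0, 0, 0, 0], [0, 0, 0, 0, 0, 0], [0, 0, 0, 0, 0, 0]]]'

```text
t: 16.25
tool_pos: [0.5072, -0.1251, 0.0877]
orientation: [-2.96, -0.338, -0.79]
force: [0.2, 0.4, -3.3]
opening: 0.0361
gripper_force: 35.0
```

```bash
cat > look.py <<'E'
from h import *
import sys
pan=np.load('pan.npy'); plan(pan,[-.045,.0095,.030],TM); s,p,R=st()
im=eyes.read_camera('wrist'); cv2.imwrite(f'pics/w{sys.argv[1]}f.png',im)
RM=R*TM
th=np.linspace(0,2*np.pi,9)[:-1]
H=np.c_[14+11.5*np.cos(th),11.5*np.sin(th),0*th+5]/1e3-[-.031,0,.0101]
S=np.c_[9*np.cos(th),9.5+9*np.sin(th),0*th+12]/1e3
c=cv2.resize(im[100:280,220:420],None,fx=3,fy=3,interpolation=cv2.INTER_CUBIC)
for L,col in((proj('wrist',RM.apply(H)+p),(0,0,255)),(proj('wrist',Rp(pan[3]).apply(S)+pan[:3]),(255,0,0))):
    print(L.mean(0).round(1), L[0].round(1),L[2].round(1))
    for u,v in L: cv2.circle(c,(int((u-220)*3+1),int((v-100)*3+1)),2,col,-1)
cv2.imwrite(f'pics/w{sys.argv[1]}.png',c)
E
python3 look.py 6
```

```text
t 16.25 shift cm [0.04 0.04 0.11] turn [-0.01 -0.13 -0.07] tcp in panel mm [-46.    9.2  29.3] F panel [-1.4  0.4 -3. ] q [-0.62 -0.39  2.3   0.49  0.92  0.49]
[321.8 200.4] [321.9 178.3] [299.7 200.6]
[321.4 194.6] [321.5 178.3] [305.1 194.7]
```

View pics/w6.png

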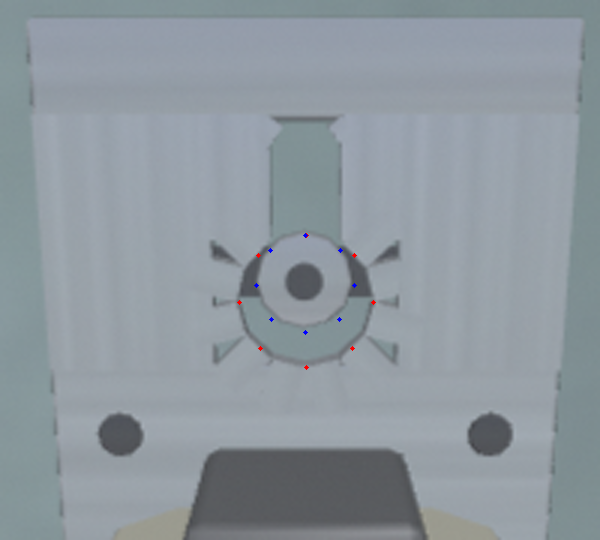

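The lower hover crop shows the head centred at (304,279) in the hole, whose centre is about (305,298). The perspective offset of the head matches the prediction to within 1 mm. I'll descend in gentle stages, watching the force.

Call:
arm_command --deltas '[[[0.16, 0.06, -0.24, 0, 0, 0], [0.15, 0.03, -0.2, 0, 0, 0], [0.14, 0.03, -0.2, 0, 0, 0], [0.14, 0.03, -0.2, 0, 0, 0], [0, 0, 0, 0, 0, 0], [0, 0, 0, 0, 0, 0]]]'

```text
t: 16.8
tool_pos: [0.5131, -0.1236, 0.0792]
orientation: [-2.96, -0.338, -0.79]
force: [0.2, 0.6, -2.7]
opening: 0.0361
gripper_force: 35.0
```

```bash
python3 -c "
from h import *
pan=np.load('pan.npy'); plan(pan,[-.0447,.0095,.0135],TM)"
```

```text
t 16.8 shift cm [ 0.29  0.08 -0.46] turn [-0.01 -0.13 -0.06] tcp in panel mm [-45.    9.4  19. ] F panel [-1.1  0.5 -2.5] q [-0.61 -0.35  2.29  0.49  0.89  0.48]
```

Call:
arm_command --deltas '[[[0.08, 0.02, -0.13, 0, 0, 0], [0.07, 0.02, -0.11, 0, 0, 0], [0.07, 0.02, -0.11, 0, 0, 0], [0.07, 0.02, -0.11, 0, 0, 0], [0, 0, 0, 0, 0, 0], [0, 0, 0, 0, 0, 0]]]'

```text
t: 17.3
tool_pos: [0.516, -0.1229, 0.0748]
orientation: [-2.961, -0.338, -0.79]
force: [-0.1, 0.9, -3.4]
opening: 0.0357
gripper_force: 35.0
```

```bash
python3 -c "
from h import *
pan=np.load('pan.npy'); plan(pan,[-.0447,.0095,.0101],TM)"
```

```text
t 17.3 shift cm [ 0.16  0.05 -0.31] turn [ 0.   -0.11 -0.06] tcp in panel mm [-44.5   9.4  13.6] F panel [-1.6  0.9 -3. ] q [-0.6  -0.34  2.29  0.5   0.88  0.48]
```

Call:
arm_command --deltas '[[[0.04, 0.01, -0.07, 0, 0, 0], [0.04, 0.01, -0.07, 0, 0, 0], [0.04, 0.01, -0.07, 0, 0, 0], [0, 0, 0, 0, 0, 0], [0, 0, 0, 0, 0, 0]]]'

```text
t: 17.72
tool_pos: [0.5172, -0.1226, 0.0728]
orientation: [-2.961, -0.338, -0.79]
force: [-0.2, -0.9, -2.8]
opening: 0.0356
gripper_force: 35.0
```

Call:
arm_command --deltas '[[[0.04, 0.01, -0.07, 0, 0, 0], [0, 0, 0, 0, 0, 0], [0, 0, 0, 0, 0, 0]]]'

```text
t: 17.97
tool_pos: [0.5177, -0.1225, 0.0721]
orientation: [-2.961, -0.338, -0.79]
force: [0.6, 0.9, -3.5]
opening: 0.0358
gripper_force: 35.0
```

```bash
python3 -c "
from h import *
pan=np.load('pan.npy'); plan(pan,[-.0447,.0095,.0101],TM)
print(monitor.read_state()['wrist_torque'])"
```

```text
t 17.97 shift cm [-0.01  0.01 -0.04] turn [ 0.01 -0.1  -0.05] tcp in panel mm [-44.5   9.4  10.5] F panel [-1.1  0.7 -3.4] q [-0.6  -0.33  2.29  0.5   0.87  0.48]
[-0.15609507  0.72823265  0.0048401 ]
```

Call:
arm_command --deltas '[[[0.02, 0.005, -0.04, 0, 0, 0], [0.02, 0.005, -0.04, 0, 0, 0], [0, 0, 0, 0, 0, 0]]]'

```text
t: 18.22
tool_pos: [0.518, -0.1224, 0.0712]
orientation: [-2.961, -0.338, -0.79]
force: [-0.7, -0.6, -3.2]
opening: 0.0359
gripper_force: 35.0
```

Call:
arm_command --deltas '[[[0.02, 0.005, -0.04, 0, 0, 0], [0, 0, 0, 0, 0, 0], [0, 0, 0, 0, 0, 0]]]'

```text
t: 18.47
tool_pos: [0.5183, -0.1224, 0.0709]
orientation: [-2.961, -0.338, -0.79]
force: [0.5, 1.0, -2.3]
opening: 0.0356
gripper_force: 35.0
```

Call:
arm_command --deltas '[[[0.02, 0.005, -0.04, 0, 0, 0], [0, 0, 0, 0, 0, 0], [0, 0, 0, 0, 0, 0]]]'

```text
t: 18.72
tool_pos: [0.5184, -0.1224, 0.0707]
orientation: [-2.961, -0.338, -0.79]
force: [-4.8, 0.6, 1.1]
opening: 0.036
gripper_force: 35.0
```

Contact is light, about 6 N along the panel normal, and the module is at z ≈ 0. The head has passed through the hole and the plate is flat. I'll ease off slightly and slide down the slope.

Call:
arm_command --deltas '[[[-0.02, 0, 0.04, 0, 0, 0], [-0.17, -0.04, -0.1, 0, 0, 0], [-0.17, -0.04, -0.1, 0, 0, 0], [-0.17, -0.04, -0.1, 0, 0, 0], [-0.17, -0.04, -0.1, 0, 0, 0], [0, 0, 0, 0, 0, 0], [0, 0, 0, 0, 0, 0]]]'

```text
t: 19.3
tool_pos: [0.5112, -0.124, 0.0667]
orientation: [-2.961, -0.337, -0.79]
force: [0.2, -0.3, -2.7]
opening: 0.036
gripper_force: 35.0
```

```bash
python3 -c "
from h import *
pan=np.load('pan.npy'); plan(pan,[-.0707,.0095,.009],TM)
print(monitor.read_state()['wrist_torque'])"
```

```text
t 19.3 shift cm [-1.51 -0.34 -0.9 ] turn [ 0.   -0.12 -0.04] tcp in panel mm [-52.8   9.4   9.1] F panel [-1.2 -0.3 -2.4] q [-0.61 -0.33  2.31  0.51  0.87  0.46]
[-0.15312252  0.68927715 -0.00834703]
```

Free sliding so far. The head would have blocked it if the plate had been riding high. I'll continue.

Call:
arm_command --deltas '[[[-0.17, -0.04, -0.1, 0, 0, 0], [-0.17, -0.04, -0.1, 0, 0, 0], [-0.17, -0.04, -0.1, 0, 0, 0], [-0.17, -0.04, -0.1, 0, 0, 0], [-0.17, -0.04, -0.1, 0, 0, 0], [-0.17, -0.04, -0.1, 0, 0, 0], [-0.1, -0.02, -0.06, 0, 0, 0], [0, 0, 0, 0, 0, 0], [0, 0, 0, 0, 0, 0]]]'

```text
t: 20.05
tool_pos: [0.5003, -0.1266, 0.0603]
orientation: [-2.961, -0.338, -0.791]
force: [0.1, -0.1, -3.3]
opening: 0.0356
gripper_force: 35.0
```

```bash
python3 -c "
from h import *
pan=np.load('pan.npy'); plan(pan,[-.0707,.0095,.009],TM)
print(monitor.read_state()['wrist_torque'])"
```

```text
t 20.05 shift cm [-0.41 -0.07 -0.26] turn [ 0.01 -0.1  -0.04] tcp in panel mm [-65.8   9.3   9.2] F panel [-1.6 -0.1 -2.9] q [-0.63 -0.35  2.33  0.52  0.87  0.43]
[-0.14673164  0.75297428  0.0160719 ]
```

Call:
arm_command --deltas '[[[-0.11, -0.025, -0.065, 0, 0, 0], [-0.11, -0.025, -0.065, 0, 0, 0], [-0.09, -0.02, -0.05, 0, 0, 0], [0, 0, 0, 0, 0, 0], [0, 0, 0, 0, 0, 0]]]'

```text
t: 20.47
tool_pos: [0.4971, -0.1272, 0.0584]
orientation: [-2.961, -0.338, -0.79]
force: [0.3, 0.4, -3.0]
opening: 0.0356
gripper_force: 35.0
```

Call:
arm_command --deltas '[[[-0.06, -0.015, -0.035, 0, 0, 0], [0, 0, 0, 0, 0, 0], [0, 0, 0, 0, 0, 0]]]'

```text
t: 20.72
tool_pos: [0.4965, -0.1274, 0.0581]
orientation: [-2.961, -0.338, -0.79]
force: [-0.4, 0.7, -3.5]
opening: 0.0358
gripper_force: 35.0
```

Call:
arm_command --deltas '[[[-0.05, -0.01, -0.03, 0, 0, 0], [0, 0, 0, 0, 0, 0], [0, 0, 0, 0, 0, 0]]]'

```text
t: 20.97
tool_pos: [0.496, -0.1275, 0.0578]
orientation: [-2.961, -0.338, -0.79]
force: [0.1, 0.2, -4.1]
opening: 0.0358
gripper_force: 35.0
```

Call:
arm_command --deltas '[[[-0.05, -0.01, -0.03, 0, 0, 0], [0, 0, 0, 0, 0, 0], [0, 0, 0, 0, 0, 0]]]'

```text
t: 21.22
tool_pos: [0.4957, -0.1276, 0.0578]
orientation: [-2.961, -0.338, -0.791]
force: [2.2, 0.1, -2.9]
opening: 0.0361
gripper_force: 35.0
```

Call:
arm_command --deltas '[[[-0.05, -0.01, -0.03, 0, 0, 0], [0, 0, 0, 0, 0, 0], [0, 0, 0, 0, 0, 0]]]'

```text
t: 21.47
tool_pos: [0.4955, -0.1278, 0.0578]
orientation: [-2.961, -0.338, -0.792]
force: [4.2, 1.8, -2.9]
opening: 0.0359
gripper_force: 35.0
```

```bash
python3 -c "
from h import *
pan=np.load('pan.npy'); plan(pan,[-.0707,.0095,.009],TM)
print(monitor.read_state()['wrist_torque'])"
```

```text
t 21.47 shift cm [ 0.06  0.04 -0.01] turn [ 0.02 -0.04 -0.05] tcp in panel mm [-71.3   9.2   9.4] F panel [ 2.4  0.8 -4.8] q [-0.64 -0.36  2.35  0.52  0.87  0.42]
[0.14049995 0.01682306 0.06658829]
```

The stop was felt at panel x ≈ −71, as expected (about 4 N up-slope). I'll settle the plate onto the face and release.

Call:
arm_command --deltas '[[[0.02, 0.005, -0.035, 0, 0, 0], [0, 0, 0, 0, 0, 0]]]'

```text
t: 21.63
tool_pos: [0.4957, -0.1278, 0.0574]
orientation: [-2.961, -0.338, -0.792]
force: [2.8, 1.2, -0.4]
opening: 0.0358
gripper_force: 35.0
```

Call:
arm_command --deltas '[[[0, 0, 0, 0, 0, 0], [0, 0, 0, 0, 0, 0], [0, 0, 0, 0, 0, 0], [0, 0, 0, 0, 0, 0], [0, 0, 0, 0, 0, 0], [0, 0, 0, 0, 0, 0], [0, 0, 0, 0, 0, 0], [0, 0, 0, 0, 0, 0], [0, 0, 0, 0, 0, 0]]]' --gripper 1

```text
t: 22.38
tool_pos: [0.4952, -0.1276, 0.0569]
orientation: [-2.961, -0.338, -0.79]
force: [1.1, 0.2, 0.2]
opening: 0.0903
gripper_force: 0.0
```

```bash
python3 -c "
from h import *
pan=np.load('pan.npy'); plan(pan,[-.0707,.0095,.009],TM); s=monitor.read_state(); print(s['opening'],s['gripper_force'])"; python3 look.py 7
```

```text
t 22.38 shift cm [0.09 0.03 0.08] turn [ 0.01 -0.11 -0.05] tcp in panel mm [-72.    9.4   8.8] F panel [ 1.1 -0.  -0.4] q [-0.64 -0.36  2.35  0.52  0.87  0.42]
0.09032571347276355 0.0
t 22.38 shift cm [1.24 0.29 3.19] turn [ 0.01 -0.11 -0.05] tcp in panel mm [-72.    9.4   8.8] F panel [ 1.1 -0.  -0.4] q [-0.64 -0.36  2.35  0.52  0.87  0.42]
[322.3 200. ] [322.4 177.8] [300.1 200.2]
[322.4 146.8] [322.5 127. ] [303.3 147. ]
```

View pics/w7.png

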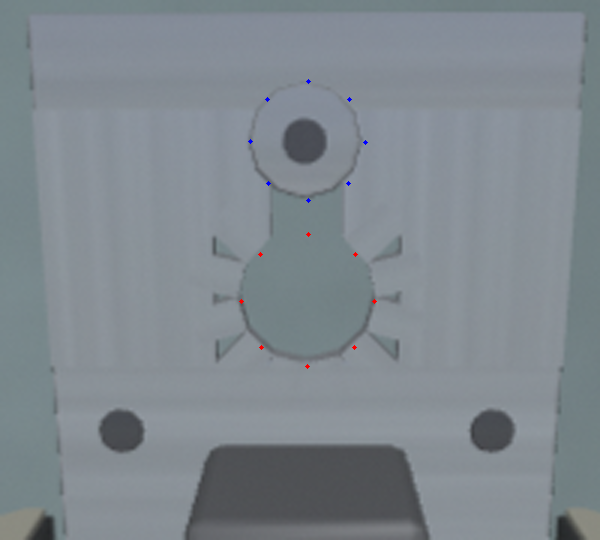

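The wrist view after release shows the stud head at crop (305,138), over the slot end well above the empty round hole at (307,295). The plate is flat and the fingers are clear of the box. I'll retreat along the panel normal.

Call:
arm_command --deltas '[[[-0.24, -0.06, 0.43, 0, 0, 0], [-0.49, -0.11, 0.87, 0, 0, 0], [-0.97, -0.22, 1.73, 0, 0, 0], [-0.97, -0.22, 1.73, 0, 0, 0], [-0.97, -0.22, 1.73, 0, 0, 0], [-0.97, -0.22, 1.73, 0, 0, 0], [-0.97, -0.22, 1.73, 0, 0, 0], [0, 0, 0, 0, 0, 0], [0, 0, 0, 0, 0, 0], [0, 0, 0, 0, 0, 0], [0, 0, 0, 0, 0, 0]]]'

```text
t: 23.35
tool_pos: [0.4392, -0.1397, 0.155]
orientation: [-2.96, -0.337, -0.788]
force: [-0.6, 1.0, -0.1]
opening: 0.0931
gripper_force: 0.0
```

Run:
```python
from h import *
pan=np.load('pan.npy'); plan(pan,[-.072,.0095,.009],TM)
W=Rp(pan[3]).apply(np.array([[-112,54.5,5],[-112,-35.5,5],[20,54.5,5],[20,-35.5,5],[0,9.5,12]])/1e3)+pan[:3]
im=eyes.read_camera('wrist'); cv2.imwrite('pics/w8.png',im)
# head vs hole vs plate check by template: compare hole-to-stud offset with previous picture
a=cv2.imread('pics/w7f.png',0)[110:230,270:375]
best=max(((cv2.minMaxLoc(cv2.matchTemplate(cv2.cvtColor(im,cv2.COLOR_BGR2GRAY),cv2.resize(a,None,fx=f,fy=f),cv2.TM_CCOEFF_NORMED))[1::2])+(f,) for f in np.linspace(.4,1,31)),key=lambda x:x[0]); print(best)
print(proj('wrist',W).round(0).tolist())
```

```text
t 23.35 shift cm [ 5.59  1.21 -9.79] turn [-0.07 -0.19 -0.07] tcp in panel mm [-72.6  10.2 122.4] F panel [-0.3  1.1  0.1] q [-0.78 -0.68  2.36  0.47  1.21  0.45]
(0.9642981886863708, (291, 118), np.float64(0.62))
[[274.0, 268.0], [373.0, 268.0], [267.0, 115.0], [380.0, 115.0], [324.0, 141.0]]
```

```bash
python3 -c "
from plant import ticket
print(ticket.close_job())"
```

```text
the job is handed in; nothing more can be done
None
```

The module is mounted with its stud fully home at the end of the slot, released and handed in at about 23 s; contact stayed to a few newtons, and I steered clear of the mass and tin but did not re-measure them.

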